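# Stow the ointment tin for sea

## Robot

A 6-joint arm with a two-finger parallel gripper is mounted at the origin on a cart in front of the work surface, level with it; the furniture and walls round the work are solid. World frame = base frame: x ahead of the robot, y to its left, z up, the work surface at z = 0. Lengths are in m, angles in rad, forces in N, time in s.
With the tool pointing down it reaches from about 0.3 to 0.875 m from the base axis. Payload 6.4 kg.
Tool frame: the origin (TCP) lies between the finger pads; the fingertips stand 25 mm ahead of it and the grasp point (between the pads) lies 6 mm ahead of it; y points along the fingers, x is the direction in which the jaws open and shut, and the axes are right-handed (so a half turn about y gives the same grasp; the last joint's range is limited). The gripper opens to 85 mm and grips with 20 to 120 N. Pads are 22 mm wide; open, the fingers measure 114 mm over their backs; the gripper's body (76 mm by 85 mm) begins 54 mm behind the grasp point. The pads swing forward as they close: fully open they stand 13 mm farther back than shut.
Start: joints at [-1.449, 0.181, 1.607, -0, 1.354, -0.206], TCP at [0.185, -0.544, 0.256] pointing down, gripper open.
Joint ranges: [-2.99, 2.99], [-0.89, 2.07], [0.3, 2.58], [-1.14, 4.28], [0, 2.63], [-3.12, 3.12]. Speed limits (rad/s): [2.57, 2.57, 3.01, 3.14, 3.14, 3.14].

## Interface

Orientations are given as a unit quaternion [w, x, y, z].
In Python, from bench import ctrl, vision, ticket, find_in, regions_of, pinpoint gives the robot as it stands.
- The arm moves only by the tool apply_moves, never from a script. Its argument "increments" is a list of rows, each an object of numbers: "x", "y", "z": the shift along the tool's x, y, z in cm; "ax", "ay", "az": the turn, a rotation vector about the tool's x, y, z in rad; "grip": the closure, from 0 (fully open) to 1 (shut). A call has 1 to 12 rows; each row is the pose to reach, as a shift and turn from the pose measured when the call began, along the tool's axes at that moment; what a row does not reach only later rows make up. A row lasts 1/8 s, in which the tool goes at most 62.5 mm and 10.7 degrees, less where a joint would pass 70% of its speed; a pose out of reach is approached as far as the arm can. A call with a gripper value outside its range is refused whole. The fingers move at their own pace and stop on an object; the grip force is fixed at half the most. Time passes only in rows, so rows that repeat a pose let the fingers close. It gives the time, the measured TCP pose, the force and the opening at its end, in the units of the state.
- ctrl.get_obs(): the state, without advancing time (a new reading comes with each control period).
- vision.camera(name): name is "scene" or "top"; returns the picture (384x512x3 uint8, red, green, blue); there is no depth.
- vision.camera_params(name): a dict with "intrinsics" (3x3 intrinsics, pixels), "k1" (the pictures are not rectified: a ray, as slopes to the right and down, at radius r is drawn at 1 + k1 r^2 times it, then the intrinsics apply), "R" (3x3) and "t" (3): a world point X has camera coordinates R X + t. Camera axes: x right, y down, z forward; pixel columns grow to the right and rows downward; lengths in m; the calibration is good to about 2 mm. A picture is of the moment at which its call begins. camera_params takes no time and is no camera call.
- ticket.hand_in(): hands the job in, once; it reports no verdict.
Trained networks look in the newest picture that a camera, given by its name, has taken for a name from the list of things; names that differ only in an ending like _2 or _b are one class to them, and where a whole thing is asked for, a point or a joint stands for the part that bears it (a point fixed in the world has none). Each returns a list of dicts, best first, with "p" (0 to 1); they miss things now and then, are a little off and sometimes report something else, mostly with a low value. They report only what shows in the picture. A call takes as long as a camera call. They do not tell look-alikes from the thing itself.
- find_in(camera, query): "rect" ([centre column, centre row, width, height] in pixels, round what is visible of it).
- regions_of(camera, query): "mask" (384x512 bool, what is visible of it) and "rect" ([centre column, centre row, width, height] in pixels, round what is visible of it).
- pinpoint(camera, query): "xy" ([column, row] in pixels: a listed point, or the origin of a listed thing).
The state is a dict: "time_s": time; "q": joint angles; "dq": joint speeds; "joint_efforts": joint torques, N m; "eef_pos": TCP position; "eef_rot": TCP orientation; "wrist_force": force on the tool from outside, world axes, zero at the start; "torque": the same for the moment, N m; "opening": opening from 0.0 (shut) to 1.0 (fully open).
Only numpy, scipy, OpenCV 4.12 (cv2) and the standard library are available. Lean on these libraries where they do the work, as an engineer would, in place of code of your own. Each camera call takes 0.05 s, during which the arm holds its last target.

## Task

Secure the white ointment tin on the blue board for sea: gently push it with the fingertips across the board until it drops into the round recess and lies flat on the bottom, then push the keeper bar by its red knob round over the tin until it meets its stop. Never lift the tin, leave the other things where they stand, and finish clear of everything.

Things in the scene. Friction and masses are not known exactly. Their poses are not given: they have to be found in the camera images.
- board: Blue board fixed on the counter, 170 (its x) x 240 (its y) x 20 mm high; origin at the centre of its underside, on the counter; z up. Its flat upper face (the deck) is 20 mm above the counter and has one round recess. It stands at a different place and yaw each time.
- recess (a point): Centre of the bottom of the round recess in the board, at board (0, -50, 10) mm. The recess is 54 mm across and 10 mm deep (bottom 10 mm above the counter), upright wall, black bottom.
- tin: White round ointment tin, 20 mm high: base 50 mm across, lid 52 mm across from 12 mm up; 0.04 to 0.09 kg, standing loose on the board's deck some 100 to 125 mm from the recess on the board's +y side. Origin at the centre of its underside, z up. Seated in the recess, its top stands 10 mm above the deck; if it hangs tilted under a push, it drops once the push is eased.
- keeper (a joint): Angle of the aluminium keeper bar on its upright pivot, rad: 0 points along the board's -y; grows clockwise seen from above; 1.57 points along the board's -x, across the recess, at its hard stop (a steel pin). Starts at 0 to 0.3, stays where left; 0.5 N at the knob moves it. Bar 15 mm wide, from 13 to 19 mm above the deck: clears the seated tin by 3 mm, strikes one standing on the deck.
- pivot (a point): Point on the upright pivot axis of the keeper bar, at board (62, -50, 36) mm; the pivot's boss is 24 mm across and its top 23 mm above the deck. The stop pin, 6 mm thick, rises 20 mm above the deck at board (42, -39.5) mm.
- knob (a point): Middle of the red knob on the keeper bar, a small upright round post 12 mm across, 100 mm from the pivot axis; it rises from 19 to 45 mm above the deck, and this point lies 32 mm above the deck.
- vial: Bystander, to be left alone: orange pill vial with white cap, 42 x 42 x 71 mm, loose on the counter; origin at the centre of its underside.
- small_bottle: Bystander, to be left alone: white bottle with white cap, 38 x 38 x 62 mm, loose on the counter; origin at the centre of its underside.
- loose_cap: Bystander, to be left alone: white screw cap lying on the counter, 38 x 38 x 14 mm, loose on the counter; origin at the centre of its underside.
- roll: Bystander, to be left alone: roll of labels, 62 x 62 x 28 mm, loose on the counter; origin at the centre of its underside.
- dropper: Bystander, to be left alone: brown dropper bottle with black top, 33 x 34 x 76 mm, loose on the counter; origin at the centre of its underside.
- box_tablets: Bystander, to be left alone: white and yellow carton, 45 x 60 x 50 mm, loose on the counter; origin at the centre of its underside.
Mind the look-alikes: they are no part of the job. Leave any brown or turquoise look-alike of the tin alone.

How it is judged:
By the outcome, as a careful person would: the job done as asked, in the order asked, and still so for the second after the job is handed in, with the robot touching nothing.
It also fails if it takes over 61 s, if anything falls off the work surface, if the arm or the gripper's body presses on something with over 40 N, if the wrist force passes 120 N, or if a joint passes its speed limit or range.

## Working session

There is one attempt and no reset: what is moved stays moved. The work goes in short steps, Python scripts to look and compute and a tool call to move; the robot and the scene stay as the last step left them, time stands still between calls to the robot, and variables do not carry over. Pictures are saved under pics/ and viewed, and the job is handed in when it is done.

Besides the shell and the picture viewer there is one more tool, called by a JSON object that holds its "op" and its "data", one argument or row to a line. apply_moves: Moves the arm, as the interface text tells. Its arguments: {"type":"object","properties":{"increments":{"type":"array","items":{"type":"object","properties":{"x":{"type":"number"},"y":{"type":"number"},"z":{"type":"number"},"ax":{"type":"number"},"ay":{"type":"number"},"az":{"type":"number"},"grip":{"type":"number"}}}}},"required":["increments"]}

```bash
ls; mkdir -p pics; python3 - <<'E'
from bench import ctrl, vision
import cv2
for c in ("scene","top"):
    im=vision.camera(c); cv2.imwrite(f"pics/{c}0.png",cv2.resize(im[:,:,::-1],(768,576),interpolation=cv2.INTER_CUBIC))
    p=vision.camera_params(c); print(c,p)
print(ctrl.get_obs())
E
```

```text
pics
scene {'intrinsics': array([[411.48387286,   0.        , 254.24752806],
       [  0.        , 411.48387286, 190.93454718],
       [  0.        ,   0.        ,   1.        ]]), 'k1': -0.1434060703351602, 'R': array([[-0.86283288, -0.50546383,  0.00507334],
       [-0.19049379,  0.31584589, -0.92949098],
       [ 0.46822168, -0.80296182, -0.36880994]]), 't': array([0.44891016, 0.16417286, 0.98499713])}
top {'intrinsics': array([[398.26130043,   0.        , 260.12009657],
       [  0.        , 398.26130043, 192.47795112],
       [  0.        ,   0.        ,   1.        ]]), 'k1': -0.061269831623782786, 'R': array([[-0.33648271, -0.94159941,  0.01303622],
       [-0.74169135,  0.25646448, -0.61977408],
       [ 0.58023558, -0.21821211, -0.784672  ]]), 't': array([0.20663108, 0.39619783, 1.05635662])}
{'time_s': 0.1, 'q': array([-1.44932644e+00,  1.81462514e-01,  1.60790863e+00,  3.50149986e-05,
        1.35381197e+00, -2.06269631e-01]), 'dq': array([-0.00168807, -0.00177128, -0.00324448,  0.00097346,  0.00036694,
       -0.00017145]), 'joint_efforts': array([ 2.79060623e-04, -4.45875049e+01, -3.52239275e+01, -2.04894736e-04,
        4.15688744e-03,  1.96143372e-05]), 'eef_pos': array([ 0.18508063, -0.5439141 ,  0.2554763 ]), 'eef_rot': array([ 0.5752909 , -0.57444632,  0.41210656, -0.41136356]), 'wrist_force': array([0.81899007, 0.10747897, 0.30508693]), 'torque': array([-0.02004119,  0.01025644,  0.03934436]), 'opening': 0.9958708911305265}
```

View pics/scene0.png

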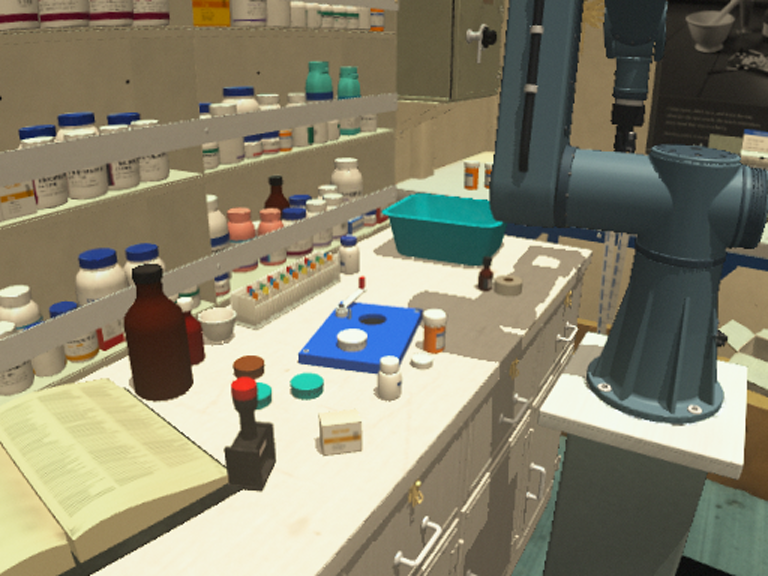

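View pics/top0.png

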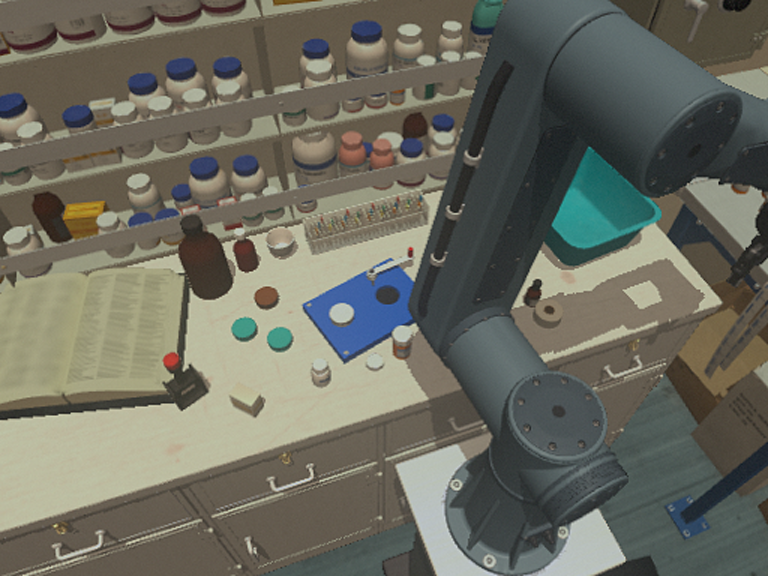

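```bash
cat > h.py <<'E'
import numpy as np, cv2
from bench import ctrl, vision, find_in, regions_of, pinpoint
P={c:vision.camera_params(c) for c in ("scene","top")}
def proj(c,X):
    p=P[c]; x=np.atleast_2d(X)@p["R"].T+p["t"]; s=x[:,:2]/x[:,2:]; r2=(s**2).sum(1,keepdims=True)
    s=s*(1+p["k1"]*r2); return s@p["intrinsics"][:2,:2].T+p["intrinsics"][:2,2]
def back(c,uv,z):
    p=P[c]; K=p["intrinsics"]; d=cv2.undistortPoints(np.array(uv,float).reshape(-1,1,2),K,np.array([p["k1"],0,0,0]))[:,0]
    r=np.c_[d,np.ones(len(d))]@p["R"]; o=-p["R"].T@p["t"]
    return o+r*((z-o[2])/r[:,2])[:,None]
E
python3 - <<'E'
from h import *
np.set_printoptions(precision=4,suppress=True)
for c in P:
    im=vision.camera(c); cv2.imwrite(f"pics/{c}_raw.png",im[:,:,::-1])
    cr={"scene":(190,190,310,260),"top":(190,160,300,250)}[c]
    cv2.imwrite(f"pics/{c}_crop.png",cv2.resize(im[cr[1]:cr[3],cr[0]:cr[2],::-1],None,fx=6,fy=6,interpolation=cv2.INTER_NEAREST))
    for q,z in (("tin",0.02),("recess",0.01),("pivot",.036),("knob",.052),("board",0)):
        for r in pinpoint(c,q)[:3]: print(c,q,r["p"],r["xy"],back(c,r["xy"],z))
E
```

```text
scene tin 0.79 [201.4, 263.2] [[0.4624 0.3356 0.02  ]]
scene tin 0.57 [169.2, 267.6] [[0.5123 0.3884 0.02  ]]
scene tin 0.55 [230.9, 229.9] [[0.4963 0.1626 0.02  ]]
scene recess 0.64 [246.0, 216.7] [[0.5158 0.0546 0.01  ]]
scene pivot 0.71 [228.7, 207.9] [[0.5598 0.0769 0.036 ]]
scene knob 0.55 [242.2, 186.9] [[ 0.5928 -0.049   0.052 ]]
scene board 0.81 [244.4, 228.3] [[0.4915 0.1027 0.    ]]
top tin 0.79 [189.9, 227.6] [[0.4678 0.2871 0.02  ]]
top tin 0.73 [177.2, 200.5] [[0.586  0.3018 0.02  ]]
top tin 0.59 [162.3, 221.0] [[0.521  0.3645 0.02  ]]
top recess 0.8 [258.3, 199.2] [[0.5105 0.0436 0.01  ]]
top recess 0.16 [246.6, 180.6] [[0.6005 0.0549 0.01  ]]
top pivot 0.91 [247.0, 179.8] [[0.5826 0.0591 0.036 ]]
top pivot 0.36 [273.9, 165.0] [[ 0.6162 -0.0516  0.036 ]]
top knob 0.69 [273.3, 167.1] [[ 0.5944 -0.0404  0.052 ]]
top board 0.84 [246.5, 204.8] [[0.5084 0.0862 0.    ]]
top board 0.22 [168.5, 265.9] [[0.3686 0.3794 0.    ]]
```

View pics/scene_crop.png

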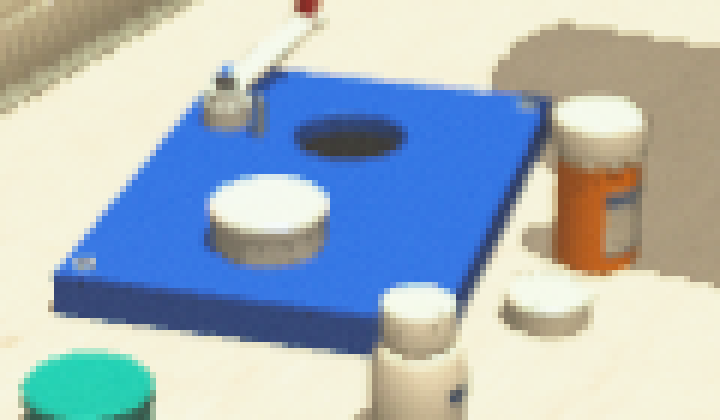

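View pics/top_crop.png

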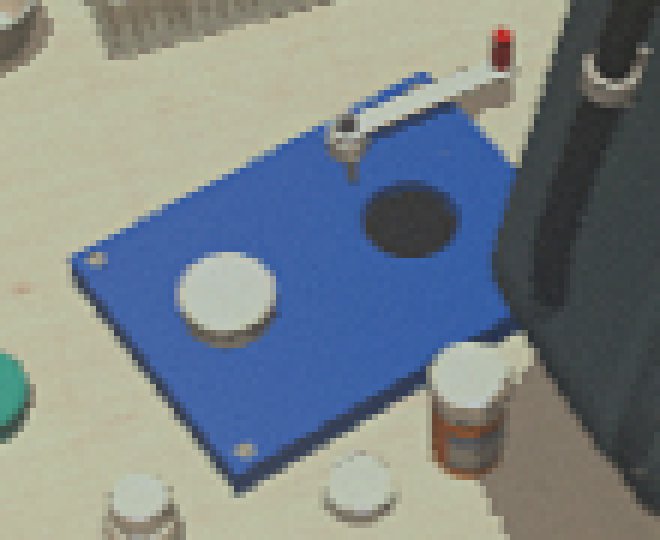

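```bash
cat > fit.py <<'E'
from h import *
from scipy.optimize import least_squares
np.set_printoptions(precision=4,suppress=True)
O={"scene":(190,190),"top":(190,160)}
def px(c,x,y): return [O[c][0]+(x+.5)/6-.5,O[c][1]+(y+.5)/6-.5]
B={"scene":[((85,120,20),(52,276)),((85,-120,20),(272,69)),((-85,-120,20),(550,98)),((0,-50,20),(350.5,137)),((85,120,0),(54,312))],
"top":[((85,120,20),(71,262)),((-85,120,20),(236,474)),((85,-120,20),(425,72)),((0,-50,20),(411,219)),((-85,120,0),(238,493))]}
def T(p,b):
    b=np.array(b)/1000.;c,s=np.cos(p[2]),np.sin(p[2]); return np.c_[p[0]+c*b[:,0]-s*b[:,1],p[1]+s*b[:,0]+c*b[:,1],b[:,2]]
if __name__=="__main__":
    def res(p,cs): return np.concatenate([(proj(c,T(p,[b for b,_ in B[c]]))-[px(c,*u) for _,u in B[c]]).ravel() for c in cs])
    for cs in (["scene"],["top"],["scene","top"]):
        r=least_squares(res,[.5,.1,0],args=(cs,),loss="soft_l1"); print(cs,r.x,r.fun.round(1))
    p=r.x
    def toB(X): 
        d=np.array(X)[:2]-p[:2]; c,s=np.cos(p[2]),np.sin(p[2]); return np.array([c*d[0]+s*d[1],-s*d[0]+c*d[1]])*1000
    # tin top lid ellipse centre z=.04
    for c,u in (("scene",(269,205)),("top",(227,294))):
        X=back(c,[px(c,*u)],.04)[0]; print("tin",c,X,toB(X))
    for c,u in (("scene",(307,0)),("top",(502,36))):
        X=back(c,[px(c,*u)],.065)[0]; print("knobtop",c,X,toB(X))
    for c,u in (("scene",(228,93)),("top",(347,127))):
        X=back(c,[px(c,*u)],.043)[0]; print("boss",c,X,toB(X))
    for n,b in (("recess",(0,-50,10)),("pivot",(62,-50,36))): print(n,T(p,[b]))
    for n,z in (("vial",0),("small_bottle",0),("loose_cap",0),("dropper",0),("roll",0)):
        for c in P:
            for r in pinpoint(c,n)[:1]: X=back(c,[r["xy"]],z)[0];print(n,c,r["p"],X,toB(X))
E
python3 fit.py
```

```text
['scene'] [0.5008 0.0929 0.2616] [-0.1 -0.4 -6.7 -1.   1.1  0.4  0.4  0.  -0.   0.4]
['top'] [0.5025 0.0905 0.2752] [-0.3 -0.6  0.1  0.3  0.  -0.2  0.1 -0.   0.1  0.5]
['scene', 'top'] [0.5022 0.091  0.2712] [ 0.2 -0.7 -7.2 -1.2  0.7 -0.1  0.2 -0.3  0.3  0.2 -0.4 -0.7 -0.2  0.3
  0.1 -0.1 -0.   0.1 -0.2  0.5]
tin scene [0.4859 0.1611 0.04  ] [ 3.0818 71.9175]
tin top [0.4858 0.1574 0.04  ] [ 1.9935 68.4325]
knobtop scene [0.5669 0.0007 0.065 ] [  38.1333 -104.3471]
knobtop top [ 0.5902 -0.0381  0.065 ] [  50.2387 -147.9032]
boss scene [0.5647 0.0751 0.043 ] [ 55.9659 -31.9855]
boss top [0.5726 0.0609 0.043 ] [ 59.7473 -47.842 ]
recess [[0.5156 0.0428 0.01  ]]
pivot [[0.5753 0.0594 0.036 ]]
vial scene 0.98 [0.3756 0.0594 0.    ] [-130.4009    3.4679]
vial top 0.72 [0.3684 0.0523 0.    ] [-139.3016   -1.4298]
small_bottle scene 0.58 [0.3753 0.234  0.    ] [-83.8973 171.8037]
small_bottle top 0.71 [0.3626 0.2415 0.    ] [-94.1796 182.4136]
loose_cap scene 0.52 [0.3552 0.1352 0.    ] [-129.8052   82.0417]
dropper scene 0.66 [ 0.39   -0.2387  0.    ] [-196.4055 -287.5755]
dropper top 0.51 [ 0.4069 -0.2683  0.    ] [-188.0496 -320.5639]
roll scene 0.55 [ 0.3598 -0.2569  0.    ] [-230.4187 -296.9748]
roll top 0.64 [ 0.368  -0.2699  0.    ] [-225.9417 -311.7486]
```

```bash
cat > nav.py <<'E'
# usage: target TCP in board mm (x,y), z in m, jaw-x sign -> tool increments
import sys
from h import *
from scipy.spatial.transform import Rotation as R
np.set_printoptions(precision=3,suppress=True)
p=[0.5022,0.0908,0.2725]
def W(x,y,z):
    c,s=np.cos(p[2]),np.sin(p[2]); return np.array([p[0]+(c*x-s*y)/1e3,p[1]+(s*x+c*y)/1e3,z])
def toB(X):
    d=np.array(X)[:2]-p[:2]; c,s=np.cos(p[2]),np.sin(p[2]); return np.array([c*d[0]+s*d[1],-s*d[0]+c*d[1]])*1000
def inc(targets,yawoff=0.,sgn=1):
    o=ctrl.get_obs(); w=o["eef_rot"]; M=R.from_quat([w[1],w[2],w[3],w[0]])
    a=p[2]+yawoff; X=sgn*np.array([np.cos(a),np.sin(a),0]); Y=np.array([0,0,-1.]); Z=np.cross(X,Y)
    G=R.from_matrix(np.c_[X,Y,Z]); rv=(M.inv()*G).as_rotvec()
    print("t",o["time_s"],"pos",o["eef_pos"],"board",toB(o["eef_pos"]),"F",o["wrist_force"],"open",o["opening"],"q",o["q"]); print("axes\n",M.as_matrix())
    print("rotvec",rv)
    for t in targets: print(t,W(*t),"inc cm",M.inv().apply(W(*t)-o["eef_pos"])*100)
E
python3 -c "
from nav import *
inc([(2,125,.2),(2,125,.048)]); inc([(2,125,.2)],sgn=-1)"
```

```text
t 1.2 pos [ 0.185 -0.544  0.256] board [-476.318 -526.421] F [ 0.389  0.358 -0.033] open 0.9992717523665469 q [-1.449  0.181  1.607  0.     1.354 -0.206]
axes
 [[ 0.322  0.     0.947]
 [-0.947  0.     0.322]
 [-0.    -1.     0.   ]]
rotvec [-0.    -1.516 -0.   ]
(2, 125, 0.2) [0.47  0.212 0.2  ] inc cm [-62.4     5.631  51.357]
(2, 125, 0.048) [0.47  0.212 0.048] inc cm [-62.4    20.831  51.357]
t 1.2 pos [ 0.185 -0.544  0.256] board [-476.318 -526.421] F [ 0.389  0.358 -0.033] open 0.9992717523665469 q [-1.449  0.181  1.607  0.     1.354 -0.206]
axes
 [[ 0.322  0.     0.947]
 [-0.947  0.     0.322]
 [-0.    -1.     0.   ]]
rotvec [ 0.     1.626 -0.   ]
(2, 125, 0.2) [0.47  0.212 0.2  ] inc cm [-62.4     5.631  51.357]
```

{"op": "apply_moves", "data": {
  "increments": [
    {"x": -5.2, "y": 0, "z": 4.3, "ay": -0.126, "grip": 0.67},
    {"x": -10.4, "y": 0, "z": 8.6, "ay": -0.253, "grip": 0.67},
    {"x": -15.6, "y": 0.5, "z": 12.8, "ay": -0.379, "grip": 0.67},
    {"x": -20.8, "y": 1, "z": 17.1, "ay": -0.505, "grip": 0.67},
    {"x": -26, "y": 1.5, "z": 21.4, "ay": -0.632, "grip": 0.67},
    {"x": -31.2, "y": 2, "z": 25.7, "ay": -0.758, "grip": 0.67},
    {"x": -36.4, "y": 2.5, "z": 30, "ay": -0.884, "grip": 0.67},
    {"x": -41.6, "y": 3, "z": 34.2, "ay": -1.01, "grip": 0.67},
    {"x": -46.8, "y": 4, "z": 38.5, "ay": -1.137, "grip": 0.67},
    {"x": -52, "y": 4.5, "z": 42.8, "ay": -1.263, "grip": 0.67},
    {"x": -57.2, "y": 5, "z": 47.1, "ay": -1.39, "grip": 0.67},
    {"x": -62.4, "y": 5.6, "z": 51.4, "ay": -1.516, "grip": 0.67}
  ]
}}

```text
invalid input
```

```bash
python3 - <<'E'
from nav import *
inc([(2,135,.12),(2,125,.048)])
for c,cr in (("scene",(170,150,330,270)),("top",(180,110,340,250))):
    im=vision.camera(c); cv2.imwrite(f"pics/{c}1.png",cv2.resize(im[cr[1]:cr[3],cr[0]:cr[2],::-1],None,fx=4,fy=4,interpolation=cv2.INTER_CUBIC))
E
```

```text
t 1.2 pos [ 0.185 -0.544  0.256] board [-476.318 -526.421] F [ 0.389  0.358 -0.033] open 0.9992717523665469 q [-1.449  0.181  1.607  0.     1.354 -0.206]
axes
 [[ 0.322  0.     0.947]
 [-0.947  0.     0.322]
 [-0.    -1.     0.   ]]
rotvec [-0.    -1.516 -0.   ]
(2, 135, 0.12) [0.468 0.221 0.12 ] inc cm [-63.399  13.631  51.412]
(2, 125, 0.048) [0.47  0.212 0.048] inc cm [-62.4    20.831  51.357]
```

View pics/scene1.png

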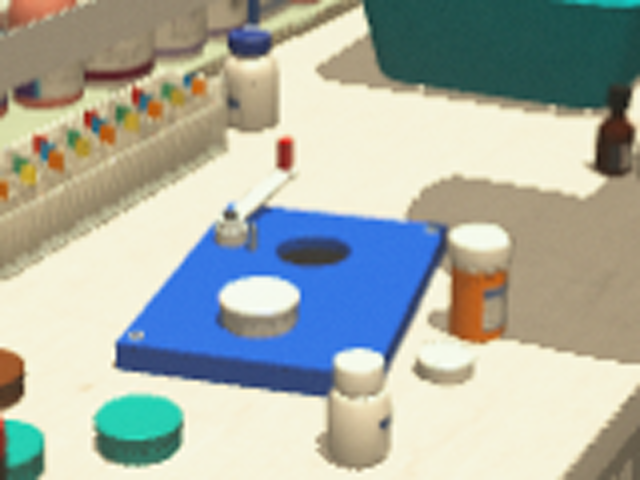

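View pics/top1.png

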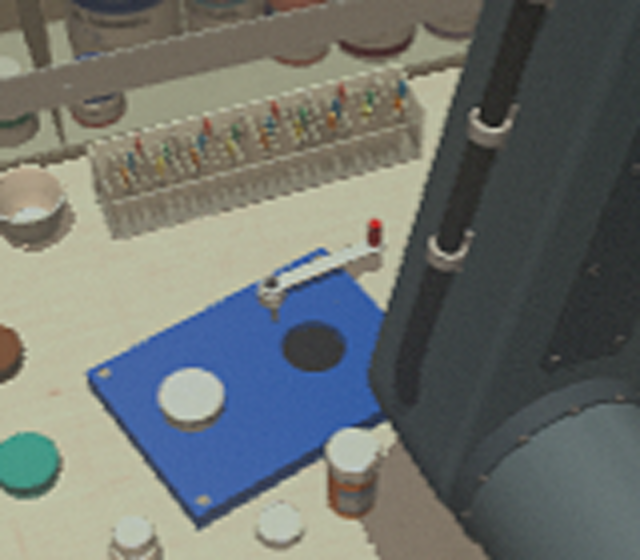

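The pictures still show the scene unmoved: white tin on the board, scene ≈(235,226), top ≈(228,209). The look-alikes are turquoise (scene 205,256 and 172,262), brown (170,245) and the white loose cap off the board (281,240). The move was refused, so I'll try a single row.

{"op": "apply_moves", "data": {
  "increments": [
    {"x": -5.0, "y": 0.0, "z": 4.0, "ax": 0.0, "ay": -0.12, "az": 0.0, "grip": 0.67}
  ]
}}

```text
time_s: 1.42
eef_pos: [0.2054, -0.4873, 0.2556]
eef_rot: [-0.598, 0.598, -0.377, 0.377]
wrist_force: [0.6, 0.8, 0.5]
opening: 0.816
```

```bash
python3 -c "
from nav import *
inc([(2,125,.2)])"
```

```text
t 1.425 pos [ 0.205 -0.487  0.256] board [-441.423 -476.941] F [0.596 0.823 0.522] open 0.8159144711356942 q [-1.396  0.078  1.723 -0.     1.34  -0.272]
axes
 [[ 0.432 -0.     0.902]
 [-0.902 -0.     0.432]
 [ 0.    -1.    -0.   ]]
rotvec [ 0.    -1.396 -0.   ]
(2, 125, 0.2) [0.47  0.212 0.2  ] inc cm [-51.583   5.542  54.12 ]
```

{"op": "apply_moves", "data": {
  "increments": [
    {"x": -4.3, "y": 0.0, "z": 4.5, "ax": 0.0, "ay": -0.116, "az": 0.0, "grip": 0.67},
    {"x": -8.6, "y": 0.5, "z": 9.0, "ax": 0.0, "ay": -0.233, "az": 0.0, "grip": 0.67},
    {"x": -12.9, "y": 1.0, "z": 13.5, "ax": 0.0, "ay": -0.349, "az": 0.0, "grip": 0.67},
    {"x": -17.2, "y": 1.5, "z": 18.0, "ax": 0.0, "ay": -0.465, "az": 0.0, "grip": 0.67},
    {"x": -21.5, "y": 2.0, "z": 22.5, "ax": 0.0, "ay": -0.582, "az": 0.0, "grip": 0.67},
    {"x": -25.8, "y": 2.5, "z": 27.0, "ax": 0.0, "ay": -0.698, "az": 0.0, "grip": 0.67}
  ]
}}

```text
time_s: 2.17
eef_pos: [0.3378, -0.1363, 0.2308]
eef_rot: [-0.691, 0.692, -0.148, 0.149]
wrist_force: [1.1, -0.5, 0.3]
opening: 0.328
```

```bash
python3 -c "
from nav import *
inc([(2,125,.2)])"
```

```text
t 2.175 pos [ 0.338 -0.136  0.231] board [-219.488 -174.514] F [ 1.079 -0.465  0.345] open 0.32842140388319185 q [-0.713 -0.314  2.125 -0.     1.329 -0.29 ]
axes
 [[ 0.912  0.001  0.41 ]
 [-0.41  -0.001  0.912]
 [ 0.002 -1.    -0.001]]
rotvec [ 0.001 -0.695  0.001]
(2, 125, 0.2) [0.47  0.212 0.2  ] inc cm [-2.186  3.053 37.189]
```

{"op": "apply_moves", "data": {
  "increments": [
    {"x": -0.4, "y": 0.5, "z": 6.2, "ax": 0.0, "ay": -0.116, "az": 0.0, "grip": 0.67},
    {"x": -0.8, "y": 1.0, "z": 12.4, "ax": 0.0, "ay": -0.232, "az": 0.0, "grip": 0.67},
    {"x": -1.2, "y": 1.5, "z": 18.6, "ax": 0.0, "ay": -0.348, "az": 0.0, "grip": 0.67},
    {"x": -1.6, "y": 2.0, "z": 24.8, "ax": 0.0, "ay": -0.464, "az": 0.0, "grip": 0.67},
    {"x": -2.0, "y": 2.5, "z": 31.0, "ax": 0.0, "ay": -0.58, "az": 0.0, "grip": 0.67},
    {"x": -2.2, "y": 3.0, "z": 37.2, "ax": 0.0, "ay": -0.695, "az": 0.0, "grip": 0.67},
    {"x": -2.2, "y": 5.0, "z": 37.2, "ax": 0.0, "ay": -0.695, "az": 0.0, "grip": 0.67},
    {"x": -2.2, "y": 9.0, "z": 37.2, "ax": 0.0, "ay": -0.695, "az": 0.0, "grip": 0.67}
  ]
}}

```text
time_s: 3.18
eef_pos: [0.472, 0.2133, 0.1413]
eef_rot: [-0.7, 0.701, 0.099, -0.095]
wrist_force: [1.0, -0.3, -0.7]
opening: 0.329
```

```bash
python3 - <<'E'
from nav import *
inc([(2,125,.052),(2,125,.05)])
for c,cr in (("scene",(170,150,330,270)),("top",(180,110,340,250))):
    im=vision.camera(c); cv2.imwrite(f"pics/{c}2.png",cv2.resize(im[cr[1]:cr[3],cr[0]:cr[2],::-1],None,fx=4,fy=4,interpolation=cv2.INTER_CUBIC))
E
```

```text
t 3.175 pos [0.472 0.213 0.141] board [  3.934 126.117] F [ 0.978 -0.289 -0.688] open 0.3288836880637601 q [ 0.196  0.189  1.85  -0.002  1.097 -0.078]
axes
 [[ 0.963  0.005 -0.271]
 [ 0.271 -0.     0.963]
 [ 0.005 -1.    -0.002]]
rotvec [0.002 0.002 0.005]
(2, 125, 0.052) [0.47  0.212 0.052] inc cm [-0.239  8.929 -0.094]
(2, 125, 0.05) [0.47  0.212 0.05 ] inc cm [-0.24   9.129 -0.094]
```

View pics/scene2.png

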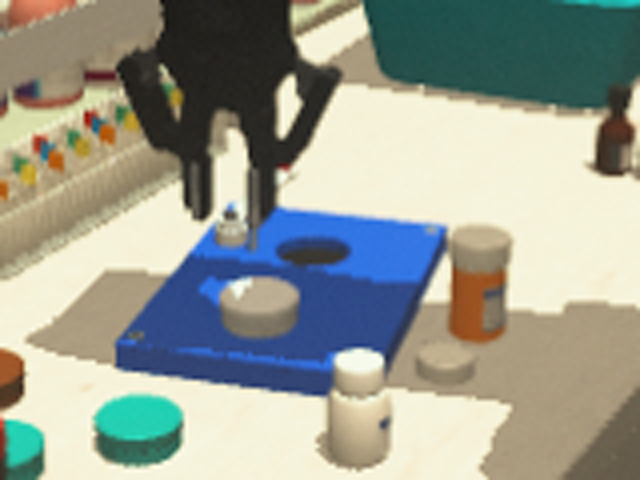

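View pics/top2.png

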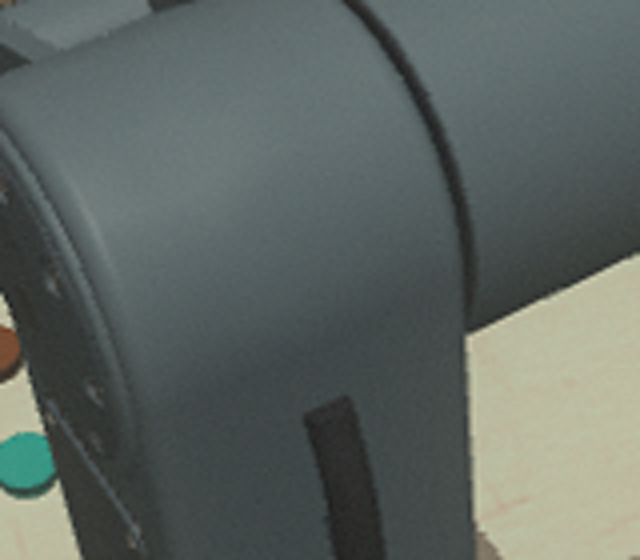

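```bash
python3 - <<'E'
from nav import *
for dx in (14,28,-14,-28):
  for dy in (-11,11):
    print(dx,dy,[(proj("scene",W(4+dx,126+dy,.1413-d))[0]-[170,150])*4 for d in (.025,.018)])
E
```

```text
14 -11 [array([212.009, 209.859]), array([211.74 , 199.308])]
14 11 [array([200.186, 223.821]), array([199.878, 213.098])]
28 -11 [array([190.384, 207.448]), array([190.061, 196.928])]
28 11 [array([178.181, 221.31 ]), array([177.815, 210.619])]
-14 -11 [array([255.739, 214.726]), array([255.583, 204.113])]
-14 11 [array([244.699, 228.888]), array([244.509, 218.101])]
-28 -11 [array([277.84 , 217.181]), array([277.741, 206.538])]
-28 11 [array([267.204, 231.444]), array([267.074, 220.626])]
```

{"op": "apply_moves", "data": {
  "increments": [
    {"x": -0.2, "y": 3.5, "z": -0.1, "ax": 0.0, "ay": 0.0, "az": 0.005, "grip": 0.67},
    {"x": -0.2, "y": 6.5, "z": -0.1, "ax": 0.0, "ay": 0.0, "az": 0.005, "grip": 0.67},
    {"x": -0.2, "y": 8.5, "z": -0.1, "ax": 0.0, "ay": 0.0, "az": 0.005, "grip": 0.67},
    {"x": -0.2, "y": 9.4, "z": -0.1, "ax": 0.0, "ay": 0.0, "az": 0.005, "grip": 0.67},
    {"x": -0.2, "y": 9.4, "z": -0.1, "ax": 0.0, "ay": 0.0, "az": 0.005, "grip": 0.67}
  ]
}}

```text
time_s: 3.9
eef_pos: [0.4652, 0.2096, 0.0447]
eef_rot: [-0.699, 0.702, 0.091, -0.101]
wrist_force: [-7.0, -2.2, 11.0]
opening: 0.329
```

```bash
cat > look.py <<'E'
from nav import *
import sys
def look(n,c="scene",cr=(180,170,300,260),f=6):
    im=vision.camera(c); cv2.imwrite(f"pics/{n}.png",cv2.resize(im[cr[1]:cr[3],cr[0]:cr[2],::-1],None,fx=f,fy=f,interpolation=cv2.INTER_CUBIC))
E
python3 - <<'E'
from look import *
inc([(2,100,.046),(2,-18,.046)])
look("s3")
E
```

```text
t 3.9 pos [0.465 0.21  0.045] board [ -3.692 124.354] F [-7.025 -2.183 11.024] open 0.3294533959686954 q [ 0.192  0.35   1.891 -0.003  0.914 -0.079]
axes
 [[ 0.963 -0.013 -0.269]
 [ 0.269 -0.005  0.963]
 [-0.014 -1.    -0.001]]
rotvec [ 0.001  0.    -0.014]
(2, 100, 0.046) [0.477 0.188 0.046] inc cm [ 0.567 -0.136 -2.436]
(2, -18, 0.046) [0.509 0.074 0.046] inc cm [  0.563  -0.122 -14.236]
```

View pics/s3.png

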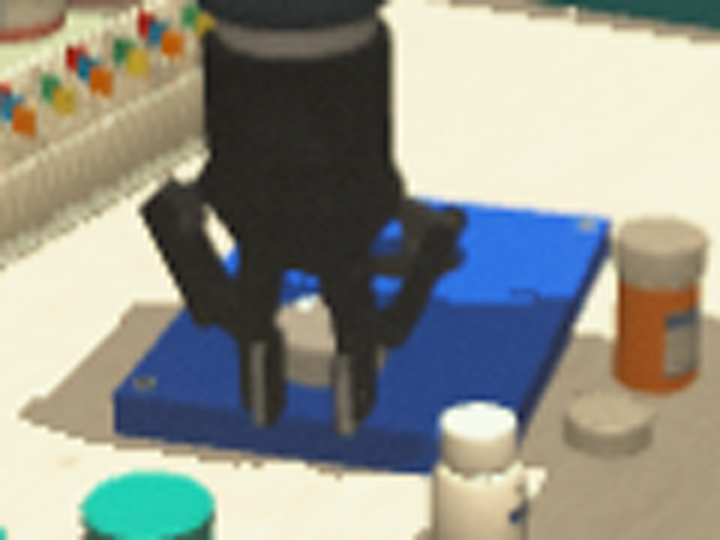

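{"op": "apply_moves", "data": {
  "increments": [
    {"x": 0.3, "y": -0.5, "z": 0.0, "ax": 0.0, "ay": 0.0, "az": -0.014, "grip": 0.67},
    {"x": 0.55, "y": -0.5, "z": 0.0, "ax": 0.0, "ay": 0.0, "az": -0.014, "grip": 0.67},
    {"x": 0.55, "y": -0.5, "z": 0.0, "ax": 0.0, "ay": 0.0, "az": -0.014, "grip": 0.67}
  ]
}}

```text
time_s: 4.32
eef_pos: [0.4713, 0.2112, 0.0502]
eef_rot: [-0.7, 0.701, 0.097, -0.095]
wrist_force: [-0.0, 0.2, -0.0]
opening: 0.331
```

```bash
python3 - <<'E'
from look import *
inc([(2,100,.048),(2,-18,.048)])
look("s4")
E
```

```text
t 4.325 pos [0.471 0.211 0.05 ] board [  2.637 124.249] F [-0.008  0.197 -0.038] open 0.3305578947138349 q [ 0.192  0.343  1.886 -0.001  0.911 -0.08 ]
axes
 [[ 0.963  0.002 -0.269]
 [ 0.269 -0.001  0.963]
 [ 0.002 -1.    -0.001]]
rotvec [0.001 0.    0.002]
(2, 100, 0.048) [0.477 0.188 0.048] inc cm [-0.065  0.225 -2.425]
(2, -18, 0.048) [0.509 0.074 0.048] inc cm [ -0.067   0.241 -14.225]
```

View pics/s4.png

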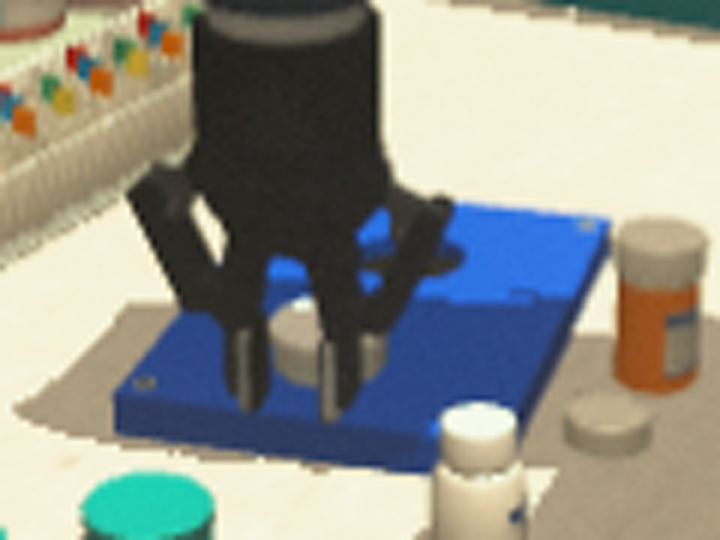

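{"op": "apply_moves", "data": {
  "increments": [
    {"x": -0.1, "y": 0.2, "z": -0.8, "ax": 0.0, "ay": 0.0, "az": 0.0, "grip": 0.67},
    {"x": -0.1, "y": 0.2, "z": -1.5, "ax": 0.0, "ay": 0.0, "az": 0.0, "grip": 0.67},
    {"x": -0.1, "y": 0.2, "z": -2.1, "ax": 0.0, "ay": 0.0, "az": 0.0, "grip": 0.67},
    {"x": -0.1, "y": 0.2, "z": -2.7, "ax": 0.0, "ay": 0.0, "az": 0.0, "grip": 0.67},
    {"x": -0.1, "y": 0.2, "z": -3.3, "ax": 0.0, "ay": 0.0, "az": 0.0, "grip": 0.67},
    {"x": -0.1, "y": 0.2, "z": -3.9, "ax": 0.0, "ay": 0.0, "az": 0.0, "grip": 0.67},
    {"x": -0.1, "y": 0.2, "z": -4.5, "ax": 0.0, "ay": 0.0, "az": 0.0, "grip": 0.67},
    {"x": -0.1, "y": 0.2, "z": -5.1, "ax": 0.0, "ay": 0.0, "az": 0.0, "grip": 0.67}
  ]
}}

```text
time_s: 5.38
eef_pos: [0.4838, 0.1613, 0.048]
eef_rot: [-0.7, 0.701, 0.097, -0.096]
wrist_force: [0.1, 0.4, -0.3]
opening: 0.33
```

```bash
python3 - <<'E'
from look import *
inc([(0,40,.048),(0,-18,.048)])
look("s5")
E
```

```text
t 5.375 pos [0.484 0.161 0.048] board [ 1.235 72.897] F [ 0.052  0.448 -0.257] open 0.329686985457565 q [ 0.089  0.336  1.902 -0.001  0.903 -0.183]
axes
 [[ 0.963  0.002 -0.269]
 [ 0.269 -0.001  0.963]
 [ 0.001 -1.    -0.001]]
rotvec [0.001 0.    0.001]
(0, 40, 0.048) [0.491 0.129 0.048] inc cm [-0.124  0.    -3.29 ]
(0, -18, 0.048) [0.507 0.073 0.048] inc cm [-0.126  0.008 -9.09 ]
```

View pics/s5.png

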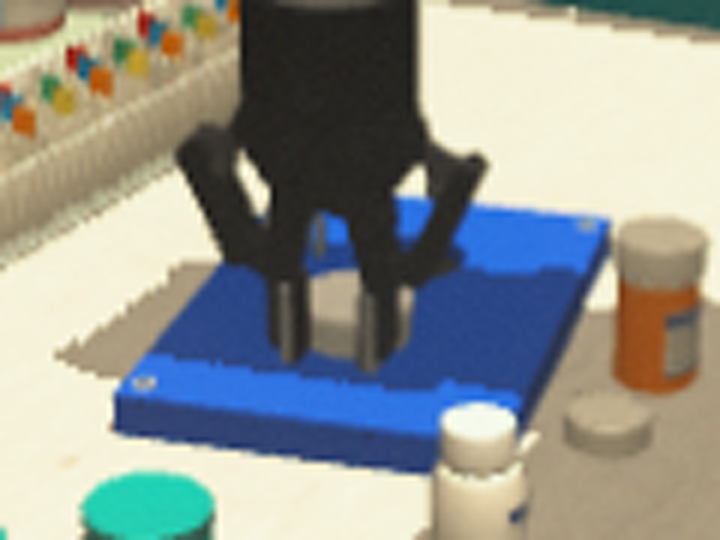

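{"op": "apply_moves", "data": {
  "increments": [
    {"x": -0.1, "y": 0.0, "z": -0.6, "ax": 0.0, "ay": 0.0, "az": 0.0, "grip": 0.67},
    {"x": -0.1, "y": 0.0, "z": -1.2, "ax": 0.0, "ay": 0.0, "az": 0.0, "grip": 0.67},
    {"x": -0.1, "y": 0.0, "z": -1.8, "ax": 0.0, "ay": 0.0, "az": 0.0, "grip": 0.67},
    {"x": -0.1, "y": 0.0, "z": -2.4, "ax": 0.0, "ay": 0.0, "az": 0.0, "grip": 0.67},
    {"x": -0.1, "y": 0.0, "z": -3.0, "ax": 0.0, "ay": 0.0, "az": 0.0, "grip": 0.67},
    {"x": -0.1, "y": 0.0, "z": -3.6, "ax": 0.0, "ay": 0.0, "az": 0.0, "grip": 0.67},
    {"x": -0.1, "y": 0.0, "z": -4.2, "ax": 0.0, "ay": 0.0, "az": 0.0, "grip": 0.67},
    {"x": -0.1, "y": 0.0, "z": -4.8, "ax": 0.0, "ay": 0.0, "az": 0.0, "grip": 0.67},
    {"x": -0.1, "y": 0.0, "z": -5.4, "ax": 0.0, "ay": 0.0, "az": 0.0, "grip": 0.67},
    {"x": -0.1, "y": 0.0, "z": -6.0, "ax": 0.0, "ay": 0.0, "az": 0.0, "grip": 0.67}
  ]
}}

```text
time_s: 6.68
eef_pos: [0.4993, 0.1024, 0.0481]
eef_rot: [-0.7, 0.701, 0.097, -0.095]
wrist_force: [1.5, 0.1, 0.7]
opening: 0.331
```

```bash
python3 - <<'E'
from look import *
inc([(0,-10,.048),(0,-18,.048)])
look("s6"); look("t6","top",(200,140,320,230))
E
```

```text
t 6.675 pos [0.499 0.102 0.048] board [ 0.319 11.944] F [1.478 0.099 0.738] open 0.3308305813595882 q [-0.03   0.335  1.903 -0.001  0.902 -0.302]
axes
 [[ 0.963  0.002 -0.269]
 [ 0.269 -0.001  0.963]
 [ 0.001 -1.    -0.002]]
rotvec [0.002 0.    0.001]
(0, -10, 0.048) [0.505 0.081 0.048] inc cm [-0.032  0.011 -2.194]
(0, -18, 0.048) [0.507 0.073 0.048] inc cm [-0.032  0.012 -2.994]
```

View pics/s6.png

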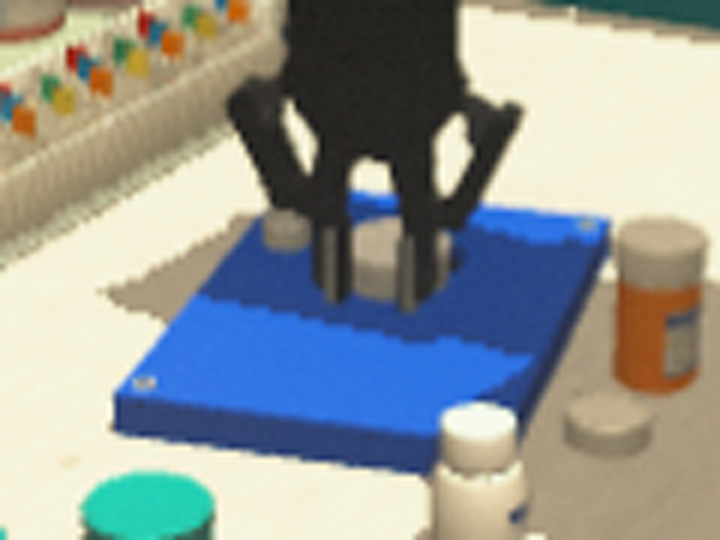

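View pics/t6.png

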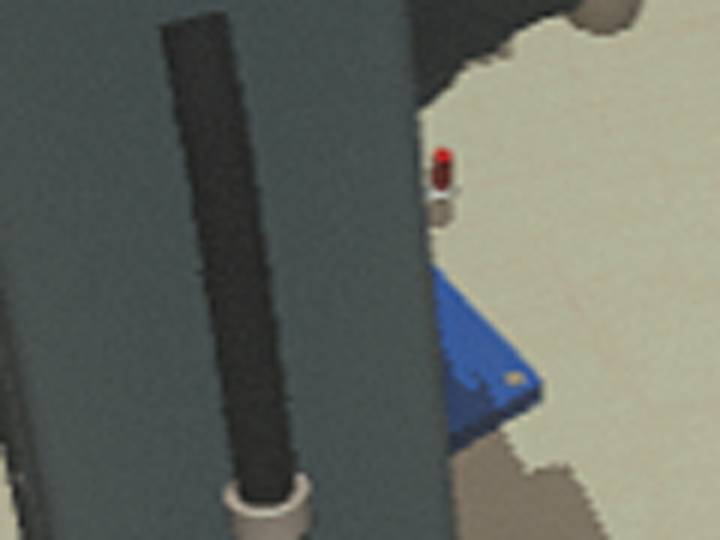

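```bash
python3 - <<'E'
from nav import *
print((proj("top",W(-85,-120,.02))-[200,140])*6+2.5, (proj("scene",W(-85,-120,.02))-[180,170])*6+2.5)
print((proj("scene",[W(62,-50,.043),W(0,-50,.02),W(27,-50,.02),W(-27,-50,.02),W(0,-20,.04),W(0,-20,.02)])-[180,170])*6+2.5)
X=back("top",[[200+(540-2.5)/6,140+(383-2.5)/6]],.02)[0]; print(toB(X))
X=back("scene",[[180+(610-2.5)/6,170+(220-2.5)/6]],.02)[0]; print(toB(X))
E
```

```text
[[544.054 382.584]] [[613.838 217.131]]
[[287.827 197.177]
 [411.597 254.797]
 [357.706 248.6  ]
 [466.079 261.043]
 [394.342 241.582]
 [394.481 280.447]]
[ -83.952 -117.989]
[ -83.847 -116.013]
```

{"op": "apply_moves", "data": {
  "increments": [
    {"x": 0.0, "y": 0.0, "z": -0.4, "ax": 0.0, "ay": 0.0, "az": 0.0, "grip": 0.67},
    {"x": 0.0, "y": 0.0, "z": -0.8, "ax": 0.0, "ay": 0.0, "az": 0.0, "grip": 0.67},
    {"x": 0.0, "y": 0.0, "z": -1.2, "ax": 0.0, "ay": 0.0, "az": 0.0, "grip": 0.67},
    {"x": 0.0, "y": 0.0, "z": -1.6, "ax": 0.0, "ay": 0.0, "az": 0.0, "grip": 0.67},
    {"x": 0.0, "y": 0.0, "z": -1.9, "ax": 0.0, "ay": 0.0, "az": 0.0, "grip": 0.67},
    {"x": 0.0, "y": 0.0, "z": -2.2, "ax": 0.0, "ay": 0.0, "az": 0.0, "grip": 0.67},
    {"x": 0.0, "y": 0.0, "z": -2.4, "ax": 0.0, "ay": 0.0, "az": 0.0, "grip": 0.67}
  ]
}}

```text
time_s: 7.65
eef_pos: [0.5059, 0.0788, 0.0481]
eef_rot: [-0.7, 0.701, 0.096, -0.095]
wrist_force: [0.3, 0.6, -0.5]
opening: 0.329
```

```bash
python3 - <<'E'
from look import *
inc([(0,-10,.048),(0,-18,.048)])
look("s7")
E
```

```text
t 7.65 pos [0.506 0.079 0.048] board [  0.374 -12.575] F [ 0.333  0.647 -0.547] open 0.3293073931835967 q [-0.077  0.339  1.897 -0.002  0.904 -0.348]
axes
 [[ 0.963  0.002 -0.268]
 [ 0.268 -0.001  0.963]
 [ 0.002 -1.    -0.002]]
rotvec [ 0.002 -0.001  0.002]
(0, -10, 0.048) [0.505 0.081 0.048] inc cm [-0.038  0.012  0.258]
(0, -18, 0.048) [0.507 0.073 0.048] inc cm [-0.037  0.013 -0.542]
```

View pics/s7.png

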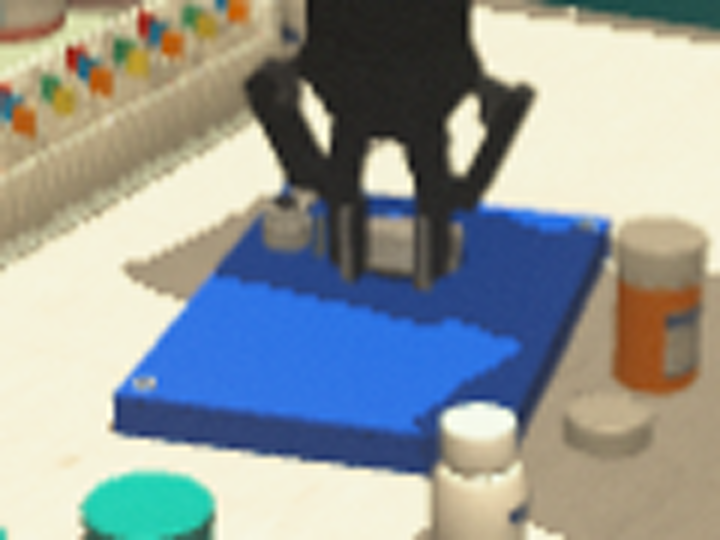

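{"op": "apply_moves", "data": {
  "increments": [
    {"x": 0.0, "y": 0.0, "z": -0.15, "ax": 0.0, "ay": 0.0, "az": 0.0, "grip": 0.67},
    {"x": 0.0, "y": 0.0, "z": -0.3, "ax": 0.0, "ay": 0.0, "az": 0.0, "grip": 0.67},
    {"x": 0.0, "y": 0.0, "z": -0.45, "ax": 0.0, "ay": 0.0, "az": 0.0, "grip": 0.67}
  ]
}}

```text
time_s: 8.07
eef_pos: [0.5072, 0.0743, 0.0481]
eef_rot: [-0.7, 0.701, 0.096, -0.095]
wrist_force: [-1.1, 0.8, -0.0]
opening: 0.329
```

```bash
python3 - <<'E'
from look import *
inc([(0,-10,.048),(0,-18,.048)])
look("s8")
E
```

```text
t 8.075 pos [0.507 0.074 0.048] board [  0.362 -17.254] F [-1.059  0.774 -0.048] open 0.32932959032048265 q [-0.086  0.34   1.895 -0.002  0.904 -0.356]
axes
 [[ 0.963  0.002 -0.268]
 [ 0.268 -0.001  0.963]
 [ 0.001 -1.    -0.002]]
rotvec [ 0.002 -0.001  0.001]
(0, -10, 0.048) [0.505 0.081 0.048] inc cm [-0.037  0.01   0.725]
(0, -18, 0.048) [0.507 0.073 0.048] inc cm [-0.036  0.011 -0.075]
```

View pics/s8.png

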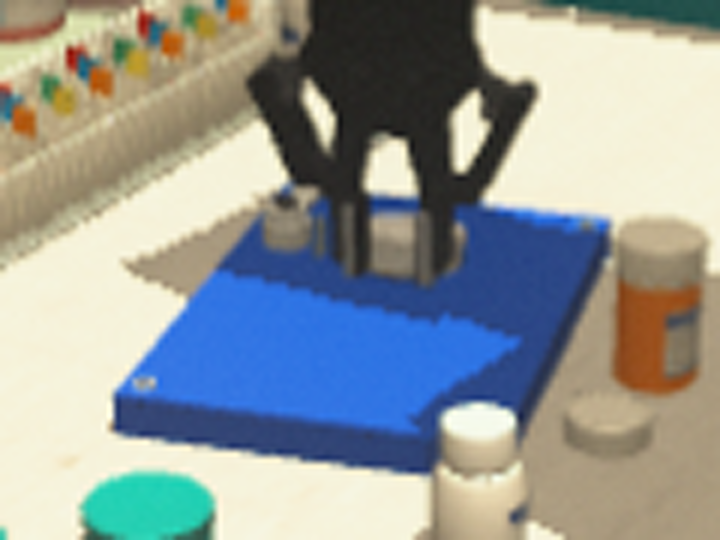

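{"op": "apply_moves", "data": {
  "increments": [
    {"x": 0.0, "y": 0.0, "z": 0.3, "ax": 0.0, "ay": 0.0, "az": 0.0, "grip": 0.67},
    {"x": 0.0, "y": 0.0, "z": 2.0, "ax": 0.0, "ay": 0.0, "az": 0.0, "grip": 0.67},
    {"x": 0.0, "y": 0.0, "z": 4.0, "ax": 0.0, "ay": 0.0, "az": 0.0, "grip": 0.67},
    {"x": 0.0, "y": -2.0, "z": 6.0, "ax": 0.0, "ay": 0.0, "az": 0.0, "grip": 0.67}
  ]
}}

```text
time_s: 8.62
eef_pos: [0.4891, 0.1334, 0.0669]
eef_rot: [-0.7, 0.701, 0.095, -0.097]
wrist_force: [-0.2, -0.3, 0.2]
opening: 0.329
```

```bash
python3 - <<'E'
from look import *
inc([(0,-10,.048),(0,-18,.048)])
look("s9",cr=(200,180,280,240),f=9)
print((proj("scene",[W(0,-50,.03),W(26,-50,.03),W(-26,-50,.03)])-[200,180])*9+4)
E
```

```text
t 8.625 pos [0.489 0.133 0.067] board [-1.198 44.515] F [-0.182 -0.325  0.178] open 0.32927930475914396 q [ 0.033  0.296  1.904 -0.002  0.944 -0.238]
axes
 [[ 0.963 -0.002 -0.269]
 [ 0.269 -0.002  0.963]
 [-0.002 -1.    -0.001]]
rotvec [ 0.001 -0.001 -0.002]
(0, -10, 0.048) [0.505 0.081 0.048] inc cm [ 0.127  1.891 -5.45 ]
(0, -18, 0.048) [0.507 0.073 0.048] inc cm [ 0.127  1.892 -6.25 ]
[[437.629 263.924]
 [359.521 255.092]
 [516.564 272.828]]
```

View pics/s9.png

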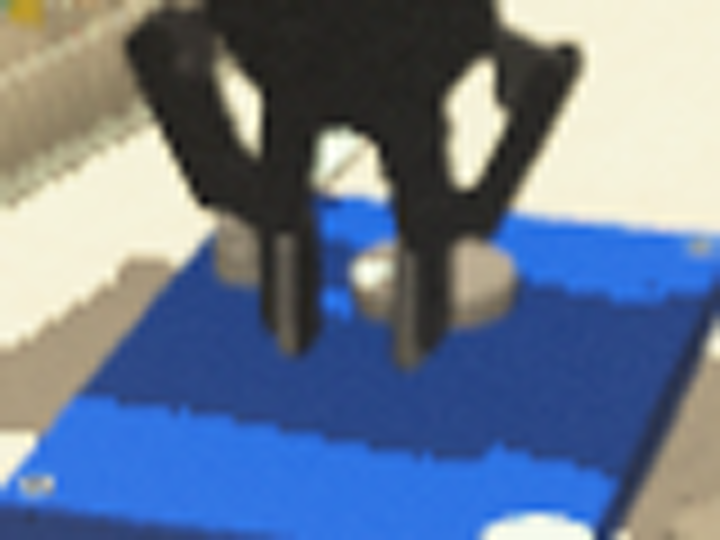

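{"op": "apply_moves", "data": {
  "increments": [
    {"x": 0.0, "y": -3.0, "z": 0.0, "ax": 0.0, "ay": 0.0, "az": 0.0, "grip": 0.67},
    {"x": 2.0, "y": -8.0, "z": 0.0, "ax": 0.0, "ay": 0.0, "az": 0.0, "grip": 1.0},
    {"x": 6.0, "y": -12.0, "z": 0.0, "ax": 0.0, "ay": 0.0, "az": 0.0, "grip": 1.0},
    {"x": 9.0, "y": -12.0, "z": -5.0, "ax": 0.0, "ay": 0.0, "az": 0.0, "grip": 1.0}
  ]
}}

```text
time_s: 9.18
eef_pos: [0.5934, 0.115, 0.1951]
eef_rot: [-0.7, 0.701, 0.102, -0.094]
wrist_force: [0.8, 0.8, -0.7]
opening: -0.001
```

```bash
python3 - <<'E'
from look import *
inc([(90,-150,.15)])
look("s10",cr=(200,160,280,240),f=8); look("t10","top",(190,140,310,230),6)
print((proj("scene",[W(0,-50,.03),W(26,-50,.03),W(-26,-50,.03),W(0,-24,.02),W(0,-23,.02)])-[200,160])*8+4)
E
```

```text
t 9.175 pos [0.593 0.115 0.195] board [94.337 -1.224] F [ 0.805  0.849 -0.743] open -0.0009905347226038853 q [-0.005  0.297  1.595  0.001  1.238 -0.284]
axes
 [[ 0.961  0.012 -0.275]
 [ 0.275  0.001  0.961]
 [ 0.011 -1.    -0.002]]
rotvec [0.002 0.006 0.011]
(90, -150, 0.15) [ 0.629 -0.029  0.15 ] inc cm [ -0.577   4.545 -14.863]
[[389.448 395.043]
 [320.019 387.192]
 [459.613 402.958]
 [369.744 449.946]
 [368.97  451.106]]
```

View pics/s10.png

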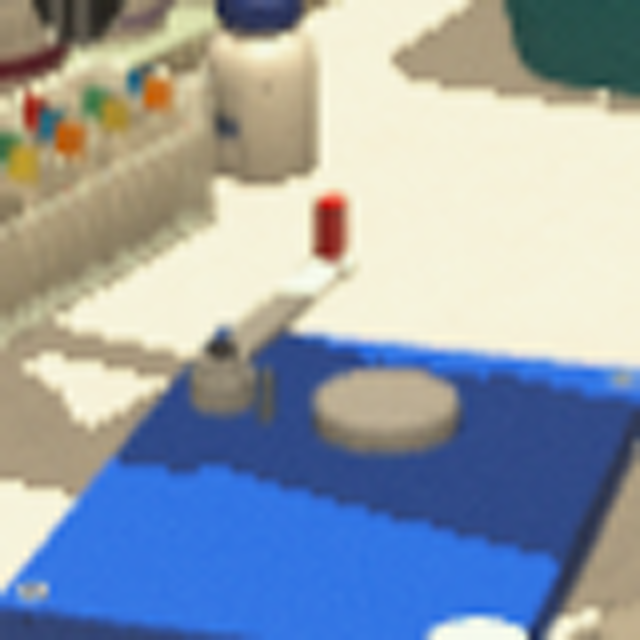

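View pics/t10.png

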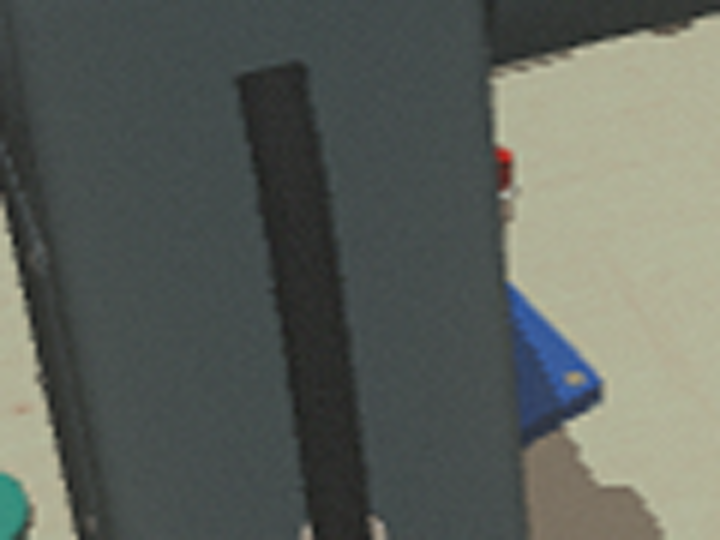

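```bash
python3 - <<'E'
from nav import *
for u,z in (((330,200),.065),((329,258),.040),((330,230),.052)):
    X=back("scene",[[200+(u[0]-4)/8,160+(u[1]-4)/8]],z)[0]; b=toB(X); print(X,b,np.hypot(*(b-[62,-50])),np.arctan2(62-b[0],-50-b[1]))
for a in (0,.05,.1,.15,.2,.3):
    print(a,[ (proj("scene",W(62-100*np.sin(a),-50-100*np.cos(a),z))[0]-[200,160])*8+4 for z in (.065,.04)], (proj("top",W(62-100*np.sin(a),-50-100*np.cos(a),.065))[0]))
E
```

```text
[ 0.59  -0.036  0.065] [  50.181 -145.229] 95.95985863937763 0.12347827040270935
[ 0.591 -0.037  0.04 ] [  51.424 -147.447] 98.0189095698169 0.10810784017122363
[ 0.591 -0.037  0.052] [  50.72  -146.733] 97.3882144754022 0.11608203946080584
0 [array([304.197, 192.897]), array([304.827, 252.972])] [271.699 163.186]
0.05 [array([316.484, 194.224]), array([317.027, 254.352])] [272.536 164.091]
0.1 [array([328.582, 195.771]), array([329.04 , 255.961])] [273.314 165.028]
0.15 [array([340.467, 197.535]), array([340.84 , 257.797])] [274.033 165.995]
0.2 [array([352.114, 199.515]), array([352.404, 259.856])] [274.69 166.99]
0.3 [array([374.594, 204.108]), array([374.723, 264.632])] [275.809 169.055]
```

```bash
python3 - <<'E'
from look import *
# rack corner bottom in s10 pixel (215,215) z=0 ; rack top (210,85)->? bottle base (265,180)
for u,z in (((212,215),0),((265,180),0)):
    X=back("scene",[[200+(u[0]-4)/8,160+(u[1]-4)/8]],z)[0]; print(u,X,toB(X))
# top0.png at 1.5x: rack right-bottom corner (428,225), top edge (424,197), left-bottom (315,250)
for u,z in (((428,222),0),((315,250),0),((424,197),.04)):
    X=back("top",[[u[0]/1.5,u[1]/1.5]],z)[0]; print(u,X,toB(X))
inc([(95,-120,.19),(92,-155,.15),(92,-155,.072)],yawoff=-.11)
E
```

```text
(212, 215) [ 0.715 -0.139  0.   ] [ 143.599 -278.279]
(265, 180) [ 0.72  -0.187  0.   ] [ 134.549 -326.103]
(428, 222) [ 0.713 -0.136  0.   ] [ 142.001 -275.517]
(315, 250) [0.714 0.157 0.   ] [221.659   6.305]
(424, 197) [ 0.762 -0.143  0.04 ] [ 187.511 -294.714]
t 9.275 pos [0.594 0.109 0.191] board [93.449 -6.943] F [-0.797 -0.57  -0.24 ] open 0.002197170563402078 q [-0.014  0.303  1.595 -0.002  1.236 -0.284]
axes
 [[ 0.963  0.008 -0.268]
 [ 0.268 -0.002  0.963]
 [ 0.007 -1.    -0.004]]
rotvec [0.003 0.109 0.007]
(95, -120, 0.19) [0.626 0.001 0.19 ] inc cm [  0.169   0.193 -11.305]
(92, -155, 0.15) [ 0.633 -0.034  0.15 ] inc cm [ -0.154   4.205 -14.79 ]
(92, -155, 0.072) [ 0.633 -0.034  0.072] inc cm [ -0.207  12.004 -14.76 ]
```

{"op": "apply_moves", "data": {
  "increments": [
    {"x": 0.1, "y": 0.0, "z": -5.0, "ax": 0.0, "ay": 0.05, "az": 0.006, "grip": 1.0},
    {"x": 0.1, "y": 0.5, "z": -10.0, "ax": 0.0, "ay": 0.109, "az": 0.006, "grip": 1.0},
    {"x": -0.1, "y": 3.0, "z": -14.8, "ax": 0.0, "ay": 0.109, "az": 0.006, "grip": 1.0},
    {"x": -0.2, "y": 6.5, "z": -14.8, "ax": 0.0, "ay": 0.109, "az": 0.006, "grip": 1.0},
    {"x": -0.2, "y": 9.5, "z": -14.8, "ax": 0.0, "ay": 0.109, "az": 0.006, "grip": 1.0},
    {"x": -0.2, "y": 11.2, "z": -14.8, "ax": 0.0, "ay": 0.109, "az": 0.006, "grip": 1.0},
    {"x": -0.2, "y": 11.8, "z": -14.8, "ax": 0.0, "ay": 0.109, "az": 0.006, "grip": 1.0},
    {"x": -0.2, "y": 11.8, "z": -14.8, "ax": 0.0, "ay": 0.109, "az": 0.006, "grip": 1.0}
  ]
}}

```text
time_s: 10.28
eef_pos: [0.633, -0.0337, 0.0745]
eef_rot: [-0.704, 0.706, 0.058, -0.057]
wrist_force: [0.2, 0.2, 0.1]
opening: -0.002
```

```bash
cat > kn.py <<'E'
from look import *
def kt(th,d):
    return (62-100*np.sin(th)+d*np.cos(th), -50-100*np.cos(th)-d*np.sin(th))
def plan(ths,d,z=.073):
    o=ctrl.get_obs(); w=o["eef_rot"]; M=R.from_quat([w[1],w[2],w[3],w[0]])
    print("t",o["time_s"],"pos",o["eef_pos"],"board",toB(o["eef_pos"]),"F",o["wrist_force"],"q",o["q"])
    for th,dd in zip(ths,d):
        a=p[2]-th; X=np.array([np.cos(a),np.sin(a),0]); Y=np.array([0,0,-1.]); 
        G=R.from_matrix(np.c_[X,Y,np.cross(X,Y)]); rv=(M.inv()*G).as_rotvec()
        s=M.inv().apply(W(*kt(th,dd),z)-o["eef_pos"])*100
        print("%.2f x %.2f y %.2f z %.2f  rv %.3f %.3f %.3f"%(th,*s,*rv))
E
python3 - <<'E'
from kn import *
plan([.11,.11,.2,.3,.4,.5,.6,.7,.8,.9],[25]+[20]*9)
look("s11",cr=(200,160,280,240),f=8)
look("t11","top",(230,120,310,200),8)
E
```

```text
t 10.275 pos [ 0.633 -0.034  0.074] board [  92.463 -155.102] F [0.178 0.192 0.071] q [-0.239  0.514  1.569 -0.003  1.056 -0.4  ]
0.11 x -1.68 y 0.14 z 0.11  rv 0.004 0.000 0.002
0.11 x -2.18 y 0.14 z 0.11  rv 0.004 0.000 0.002
0.20 x -3.09 y 0.14 z -0.03  rv 0.004 0.090 0.002
0.30 x -4.11 y 0.14 z -0.08  rv 0.003 0.190 0.002
0.40 x -5.12 y 0.14 z -0.04  rv 0.003 0.290 0.002
0.50 x -6.13 y 0.14 z 0.10  rv 0.003 0.390 0.002
0.60 x -7.12 y 0.13 z 0.35  rv 0.003 0.490 0.003
0.70 x -8.08 y 0.13 z 0.69  rv 0.003 0.590 0.003
0.80 x -9.00 y 0.13 z 1.13  rv 0.003 0.690 0.003
0.90 x -9.88 y 0.12 z 1.66  rv 0.003 0.790 0.003
```

View pics/s11.png

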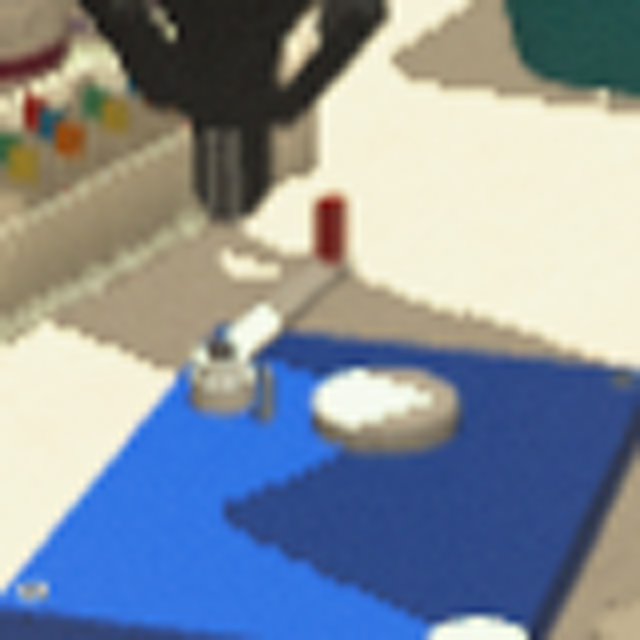

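View pics/t11.png

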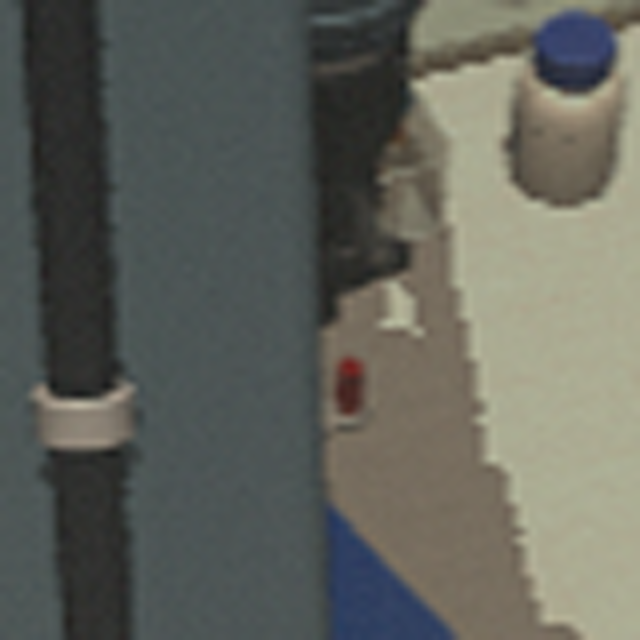

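{"op": "apply_moves", "data": {
  "increments": [
    {"x": -1.2, "y": 0.15, "z": 0.1, "ax": 0.0, "ay": 0.0, "az": 0.0, "grip": 1.0},
    {"x": -2.2, "y": 0.15, "z": 0.1, "ax": 0.0, "ay": 0.0, "az": 0.0, "grip": 1.0},
    {"x": -3.1, "y": 0.15, "z": 0.0, "ax": 0.0, "ay": 0.09, "az": 0.0, "grip": 1.0},
    {"x": -4.1, "y": 0.15, "z": -0.1, "ax": 0.0, "ay": 0.19, "az": 0.0, "grip": 1.0},
    {"x": -5.1, "y": 0.15, "z": 0.0, "ax": 0.0, "ay": 0.29, "az": 0.0, "grip": 1.0},
    {"x": -6.1, "y": 0.15, "z": 0.1, "ax": 0.0, "ay": 0.39, "az": 0.0, "grip": 1.0},
    {"x": -7.1, "y": 0.15, "z": 0.35, "ax": 0.0, "ay": 0.49, "az": 0.0, "grip": 1.0},
    {"x": -8.1, "y": 0.15, "z": 0.7, "ax": 0.0, "ay": 0.59, "az": 0.0, "grip": 1.0}
  ]
}}

```text
time_s: 11.38
eef_pos: [0.5519, -0.0405, 0.0741]
eef_rot: [-0.69, 0.692, -0.149, 0.153]
wrist_force: [0.7, -0.1, 0.3]
opening: -0.001
```

```bash
python3 - <<'E'
from kn import *
plan([.7,.8,.9,1.,1.1,1.2,1.3,1.4,1.45,1.5,1.57,1.6],[20]*12)
look("s12",cr=(200,160,280,240),f=8)
E
```

```text
t 11.375 pos [ 0.552 -0.041  0.074] board [  12.557 -139.862] F [ 0.733 -0.068  0.292] q [-0.286  0.366  1.788 -0.003  0.982  0.146]
0.70 x -0.01 y 0.11 z 0.06  rv 0.002 -0.004 0.006
0.80 x -1.02 y 0.10 z -0.10  rv 0.001 0.096 0.006
0.90 x -2.03 y 0.10 z -0.15  rv 0.001 0.196 0.006
1.00 x -3.05 y 0.09 z -0.10  rv 0.001 0.296 0.006
1.10 x -4.06 y 0.08 z 0.05  rv 0.000 0.396 0.006
1.20 x -5.05 y 0.08 z 0.31  rv 0.000 0.496 0.006
1.30 x -6.01 y 0.07 z 0.65  rv -0.000 0.596 0.006
1.40 x -6.92 y 0.07 z 1.10  rv -0.001 0.696 0.006
1.45 x -7.37 y 0.06 z 1.35  rv -0.001 0.746 0.006
1.50 x -7.79 y 0.06 z 1.63  rv -0.001 0.796 0.006
1.57 x -8.37 y 0.05 z 2.05  rv -0.001 0.866 0.006
1.60 x -8.61 y 0.05 z 2.24  rv -0.001 0.896 0.006
```

View pics/s12.png

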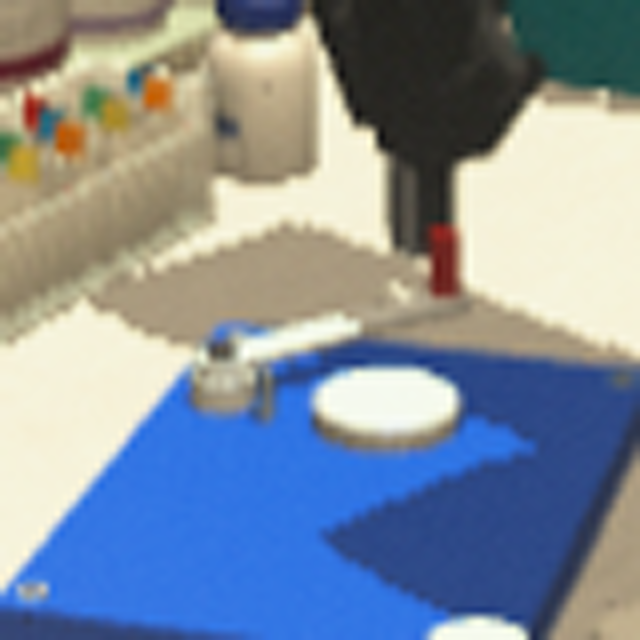

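{"op": "apply_moves", "data": {
  "increments": [
    {"x": -1.0, "y": 0.1, "z": -0.1, "ax": 0.0, "ay": 0.096, "az": 0.0, "grip": 1.0},
    {"x": -2.0, "y": 0.1, "z": -0.15, "ax": 0.0, "ay": 0.196, "az": 0.0, "grip": 1.0},
    {"x": -3.05, "y": 0.1, "z": -0.1, "ax": 0.0, "ay": 0.296, "az": 0.0, "grip": 1.0},
    {"x": -4.05, "y": 0.1, "z": 0.05, "ax": 0.0, "ay": 0.396, "az": 0.0, "grip": 1.0},
    {"x": -5.05, "y": 0.1, "z": 0.3, "ax": 0.0, "ay": 0.496, "az": 0.0, "grip": 1.0},
    {"x": -6.0, "y": 0.1, "z": 0.65, "ax": 0.0, "ay": 0.596, "az": 0.0, "grip": 1.0},
    {"x": -6.9, "y": 0.1, "z": 1.1, "ax": 0.0, "ay": 0.696, "az": 0.0, "grip": 1.0},
    {"x": -7.4, "y": 0.1, "z": 1.35, "ax": 0.0, "ay": 0.746, "az": 0.0, "grip": 1.0}
  ]
}}

```text
time_s: 12.42
eef_pos: [0.4887, 0.0036, 0.0727]
eef_rot: [-0.587, 0.588, -0.392, 0.396]
wrist_force: [0.8, -0.8, -0.2]
opening: 0.001
```

```bash
python3 - <<'E'
from kn import *
plan([1.45,1.5,1.54,1.57,1.59,1.61,1.63],[20]*12)
look("s13",cr=(200,160,280,240),f=8)
E
```

```text
t 12.425 pos [0.489 0.004 0.073] board [-36.468 -80.381] F [ 0.78  -0.786 -0.176] q [-0.234  0.248  1.952 -0.003  0.938  0.949]
1.45 x 0.17 y -0.03 z 0.14  rv -0.002 -0.004 0.005
1.50 x -0.33 y -0.04 z 0.05  rv -0.002 0.046 0.005
1.54 x -0.74 y -0.04 z -0.00  rv -0.002 0.086 0.005
1.57 x -1.04 y -0.04 z -0.03  rv -0.002 0.116 0.005
1.59 x -1.24 y -0.04 z -0.04  rv -0.002 0.136 0.005
1.61 x -1.45 y -0.04 z -0.06  rv -0.002 0.156 0.005
1.63 x -1.65 y -0.04 z -0.06  rv -0.002 0.176 0.005
```

View pics/s13.png

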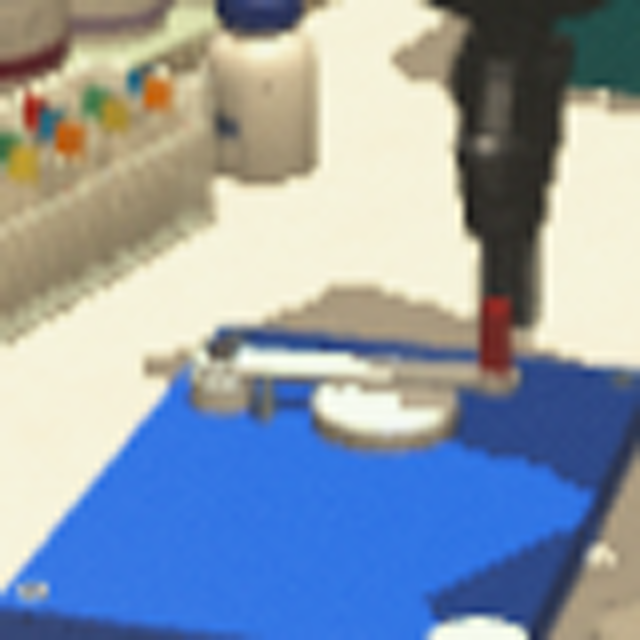

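{"op": "apply_moves", "data": {
  "increments": [
    {"x": -0.3, "y": 0.0, "z": 0.05, "ax": 0.0, "ay": 0.04, "az": 0.0, "grip": 1.0},
    {"x": -0.6, "y": 0.0, "z": 0.0, "ax": 0.0, "ay": 0.08, "az": 0.0, "grip": 1.0},
    {"x": -0.8, "y": 0.0, "z": 0.0, "ax": 0.0, "ay": 0.1, "az": 0.0, "grip": 1.0},
    {"x": -1.0, "y": 0.0, "z": 0.0, "ax": 0.0, "ay": 0.116, "az": 0.0, "grip": 1.0}
  ]
}}

```text
time_s: 12.98
eef_pos: [0.4845, 0.0131, 0.0726]
eef_rot: [-0.563, 0.564, -0.426, 0.429]
wrist_force: [-0.0, -0.2, 0.7]
opening: -0.0
```

```bash
python3 - <<'E'
from kn import *
plan([1.57,1.59,1.61,1.63],[20]*12)
look("s14",cr=(200,160,280,240),f=8)
for a in (1.45,1.5,1.57): print((proj("scene",W(62-100*np.sin(a),-50-100*np.cos(a),.065))[0]-[200,160])*8+4)
E
```

```text
t 12.975 pos [0.484 0.013 0.073] board [-37.995 -70.036] F [-0.004 -0.156  0.668] q [-0.217  0.24   1.962 -0.003  0.936  1.084]
1.57 x 0.00 y -0.04 z 0.00  rv -0.002 -0.001 0.004
1.59 x -0.20 y -0.04 z -0.04  rv -0.002 0.019 0.004
1.61 x -0.40 y -0.04 z -0.07  rv -0.002 0.039 0.004
1.63 x -0.60 y -0.04 z -0.10  rv -0.002 0.059 0.004
[499.489 303.177]
[497.459 308.508]
[493.417 315.949]
```

View pics/s14.png

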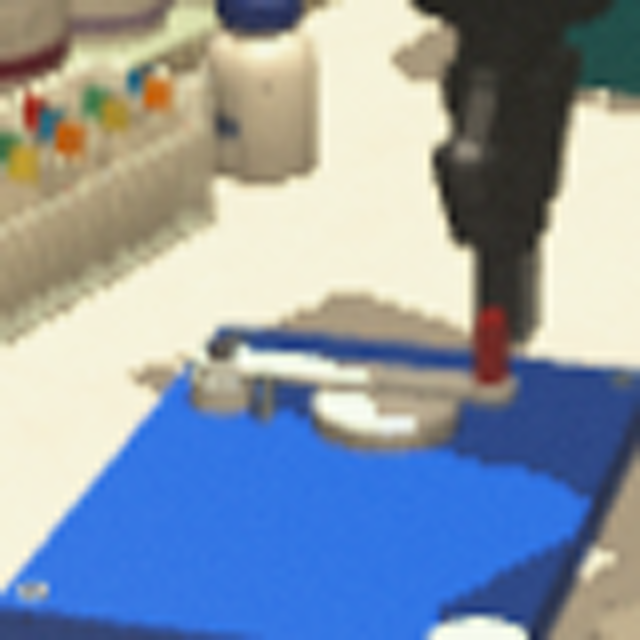

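{"op": "apply_moves", "data": {
  "increments": [
    {"x": -0.15, "y": 0.0, "z": 0.0, "ax": 0.0, "ay": 0.0, "az": 0.0, "grip": 1.0},
    {"x": -0.3, "y": 0.0, "z": 0.0, "ax": 0.0, "ay": 0.0, "az": 0.0, "grip": 1.0}
  ]
}}

```text
time_s: 13.28
eef_pos: [0.4838, 0.0155, 0.0727]
eef_rot: [-0.563, 0.564, -0.425, 0.43]
wrist_force: [-0.0, -8.2, -0.3]
opening: 0.0
```

{"op": "apply_moves", "data": {
  "increments": [
    {"x": -0.1, "y": 0.0, "z": 0.0, "ax": 0.0, "ay": 0.0, "az": 0.0, "grip": 1.0},
    {"x": -0.2, "y": 0.0, "z": 0.0, "ax": 0.0, "ay": 0.0, "az": 0.0, "grip": 1.0}
  ]
}}

```text
time_s: 13.52
eef_pos: [0.4838, 0.0159, 0.0728]
eef_rot: [-0.562, 0.565, -0.424, 0.43]
wrist_force: [0.6, -12.5, -1.6]
opening: -0.001
```

{"op": "apply_moves", "data": {
  "increments": [
    {"x": 0.5, "y": 0.0, "z": 0.0, "ax": 0.0, "ay": 0.0, "az": 0.0, "grip": 1.0},
    {"x": 2.5, "y": 0.0, "z": 0.0, "ax": 0.0, "ay": 0.0, "az": 0.0, "grip": 1.0},
    {"x": 5.0, "y": -1.0, "z": 0.0, "ax": 0.0, "ay": 0.0, "az": 0.0, "grip": 1.0},
    {"x": 8.0, "y": -5.0, "z": 0.0, "ax": 0.0, "ay": 0.0, "az": 0.0, "grip": 1.0},
    {"x": 12.0, "y": -10.0, "z": 0.0, "ax": 0.0, "ay": 0.0, "az": 0.0, "grip": 1.0},
    {"x": 17.0, "y": -14.0, "z": 0.0, "ax": 0.0, "ay": 0.0, "az": 0.0, "grip": 1.0},
    {"x": 22.0, "y": -15.0, "z": 0.0, "ax": 0.0, "ay": 0.0, "az": 0.0, "grip": 1.0},
    {"x": 27.0, "y": -15.0, "z": 0.0, "ax": 0.0, "ay": 0.0, "az": 0.0, "grip": 1.0},
    {"x": 27.0, "y": -15.0, "z": 0.0, "ax": 0.0, "ay": 0.0, "az": 0.0, "grip": 1.0}
  ]
}}

```text
time_s: 14.65
eef_pos: [0.5562, -0.2474, 0.2253]
eef_rot: [-0.561, 0.564, -0.425, 0.432]
wrist_force: [-0.5, 1.9, -0.7]
opening: 0.004
```

```bash
python3 - <<'E'
from kn import *
plan([1.57],[20])
look("s15",cr=(200,170,290,240),f=8)
look("t15","top",(190,150,300,240),7)
for a in (1.45,1.5,1.57): print((proj("scene",W(62-100*np.sin(a),-50-100*np.cos(a),.065))[0]-[200,170])*8+4,(proj("top",W(62-100*np.sin(a),-50-100*np.cos(a),.065))[0]-[190,150])*7+3)
E
```

```text
t 14.65 pos [ 0.556 -0.247  0.225] board [ -39.026 -340.236] F [-0.548  1.882 -0.736] q [-0.611  0.277  1.556 -0.005  1.299  0.692]
1.57 x -27.17 y 14.95 z -0.03  rv -0.003 -0.004 0.010
[499.489 223.177] [548.626 307.006]
[497.459 228.508] [540.462 312.534]
[493.417 235.949] [528.405 319.736]
```

View pics/s15.png

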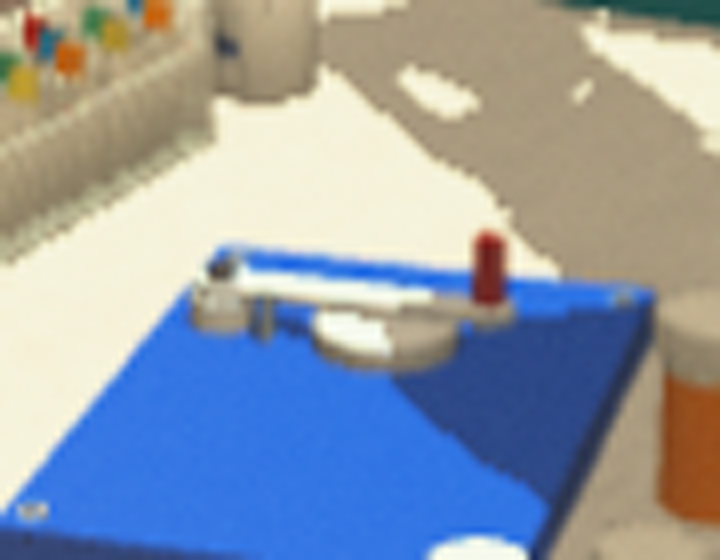

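View pics/t15.png

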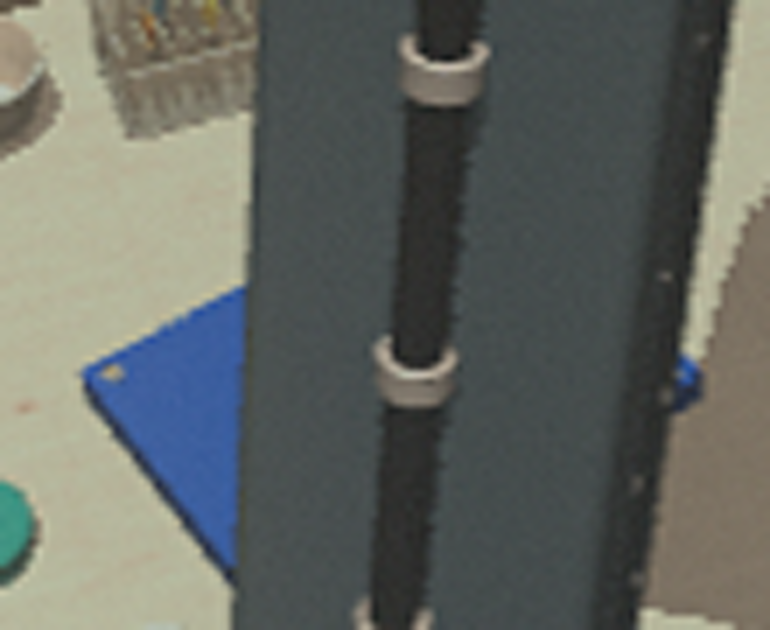

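{"op": "apply_moves", "data": {
  "increments": [
    {"x": 2.9, "y": 0.0, "z": -4.5, "ax": 0.0, "ay": 0.0, "az": 0.0, "grip": 1.0},
    {"x": 5.8, "y": 0.0, "z": -9.0, "ax": 0.0, "ay": 0.0, "az": 0.0, "grip": 1.0},
    {"x": 8.7, "y": 0.0, "z": -13.5, "ax": 0.0, "ay": 0.0, "az": 0.0, "grip": 1.0},
    {"x": 11.6, "y": 0.0, "z": -18.0, "ax": 0.0, "ay": 0.0, "az": 0.0, "grip": 1.0},
    {"x": 14.5, "y": 0.0, "z": -22.5, "ax": 0.0, "ay": 0.0, "az": 0.0, "grip": 1.0},
    {"x": 17.5, "y": 0.0, "z": -28.0, "ax": 0.0, "ay": 0.0, "az": 0.0, "grip": 1.0},
    {"x": 17.5, "y": 0.0, "z": -28.0, "ax": 0.0, "ay": 0.0, "az": 0.0, "grip": 1.0},
    {"x": 17.5, "y": 0.0, "z": -28.0, "ax": 0.0, "ay": 0.0, "az": 0.0, "grip": 1.0}
  ]
}}

```text
time_s: 15.75
eef_pos: [0.3331, -0.4863, 0.2251]
eef_rot: [-0.562, 0.564, -0.425, 0.43]
wrist_force: [-0.1, 0.6, 0.0]
opening: 0.003
```

```bash
python3 - <<'E'
from kn import *
plan([1.57],[20])
look("s16",cr=(140,130,340,280),f=4)
look("t16","top",(140,130,300,270),5)
for a in (1.45,1.5,1.57): print((proj("top",W(62-100*np.sin(a),-50-100*np.cos(a),.065))[0]-[140,130])*5+2)
print((proj("top",[W(0,-50,.03),W(0,-50,.04)])-[140,130])*5+2)
E
```

```text
t 15.75 pos [ 0.333 -0.486  0.225] board [-318.217 -510.312] F [-0.122  0.551  0.01 ] q [-1.172  0.237  1.605  0.001  1.293  0.126]
1.57 x -44.13 y 14.99 z 27.98  rv -0.002 -0.001 0.006
[641.733 319.147]
[635.901 323.095]
[627.289 328.24 ]
[[592.601 323.548]
 [592.739 314.216]]
```

View pics/s16.png

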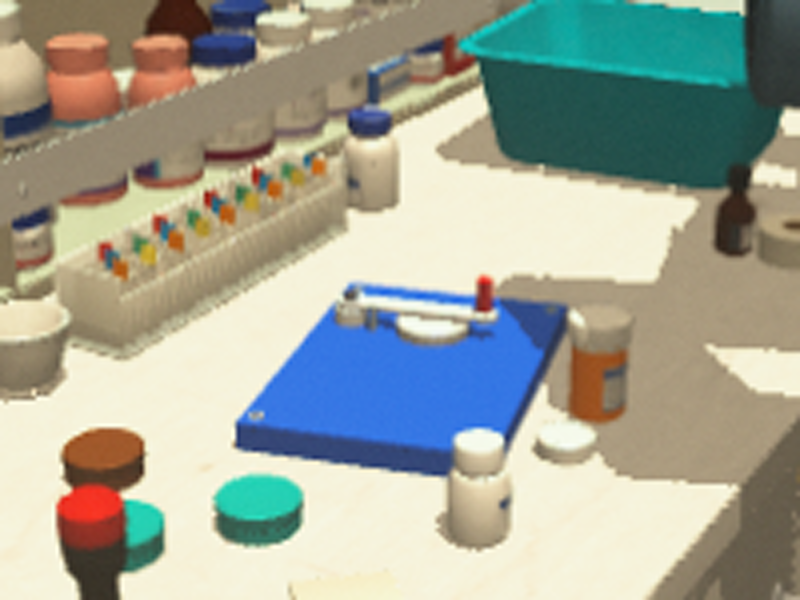

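View pics/t16.png

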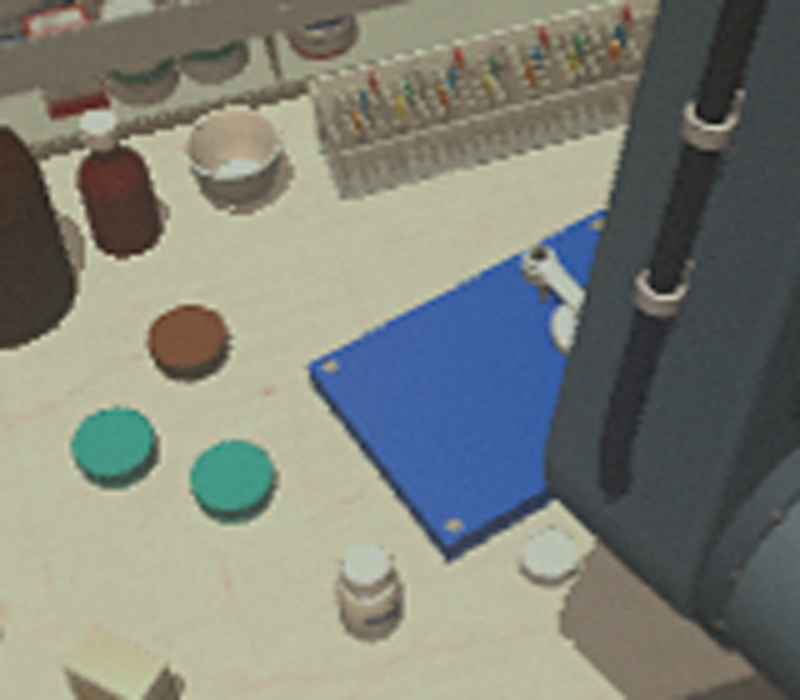

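The pictures show the tin flat in the recess under the bar (scene ≈(248,211)) and the knob at the stop angle (scene ≈(261,203)). The bystanders stand where they were and the arm is clear and at rest, so I'm handing in.

```bash
python3 -c "
from bench import ticket
print(ticket.hand_in())"
```

```text
the job is handed in; nothing more can be done
None
```

The white tin is down in the recess and the keeper bar is round over it against its stop. I handed the job in at about 16 s.

I pushed the tin across the deck with two slightly open fingertips until it dropped in. Then I swung the bar round by its red knob with the gripper shut, and drew back clear of everything.

**Last checks**
- **Tin:** before the bar went over it, the scene camera showed the lid level. It stood about 10 mm above the deck, within about 2 mm of where a seated tin should appear.
- **Keeper:** the bar stopped moving and the push force rose to about 12 N. After the arm let go, the knob showed about where the stop angle of 1.57 rad puts it.
- **Bystanders:** the vial, small bottle, loose cap, dropper, roll and look-alikes were where they had been. I did not check the tablet carton closely, since the last scene crop cut it off.

**What went wrong or stayed unconfirmed**
- The first move call was refused as invalid input and moved nothing.
- On the first descent the fingertips touched the bare deck at about 13 N. I raised them 5 mm; nothing was disturbed.
- The arm hid the knob and most of the tin from the top camera at the end. The final check of the tin and bar rests on the scene camera and the force reading.

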